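Cover the specimen tin and shut its drawer

TASK

The inspected specimens are back in the rectangular steel tin in the open drawer: put the tin's rectangular lid on it, set down gently (not dropped) so that it sits properly in the mouth all round, and let go of it. Then push the drawer fully shut, without slamming it, with the covered tin inside. Leave the round lid and the clear dish where they lie.

Things in the scene. Friction and masses are not known exactly. Their poses are not given: they have to be found in the camera images.
- lid: Loose rectangular steel lid, 0.2 kg, 134 (x) x 94 (y) x 43 mm tall, lying right way up on the bench left or right of the drawer; fits either way round. Origin: centre of its underside, z up. From the bottom: plug 116 x 76 mm, 6 mm deep (its lower half 110 x 70), plate 134 x 94 x 5 mm, then the bar handle.
- lid_handle (a point): Middle of the lid's bar handle, 37 mm above the lid's origin. The bar is 70 mm long (lid x), 14 mm wide (y), 12 mm high; 20 mm free height between plate and bar, on two 10 mm square posts 56 mm apart.
- tin: Loose open rectangular steel tin, 0.45 kg, specimens (below 25 mm) inside, standing in the open drawer, long side roughly along the drawer's travel. Outside 130 (x) x 90 (y) x 45 mm high, walls 4 mm, mouth 122 x 82 mm (3 mm play round the lid's plug). Origin: centre of its underside, z up. With the lid seated, the lid's origin is 39 mm above the tin's.
- drawer (a joint): How far the drawer is open, m: 0 shut, starts at 0.19 to 0.215, most 0.23. It stays where left; 2 N friction and 10 N s/m damping, so about 3 N pushes it; hard stop at 0.
- drawer_front (a point): Centre of the outer face of the drawer's plain flat front panel, 236 wide x 113 high x 10 mm thick, no handle, top edge 119 mm above the bench. Moves with the drawer; its x points into the unit, the way to push it shut; z up. Inside, the drawer is 202 mm wide, side walls 50 mm high, floor 18 mm above the bench.
- unit: Fixed low grey drawer unit, 280 deep (x) x 240 wide (y) x 125 mm high, opening 105 mm high up to 115 mm above the bench. Origin: on the bench under the middle of its front edge; x points into the unit, away from the robot. With the drawer shut, the panel's outer face is at unit x = -10 mm. A flat carton, 36 mm high, on the back of its top.
- round_lid: Loose round steel lid, diameter 104 mm, 33 mm tall with a round knob, on the other side of the drawer from the rectangular lid. Not needed. Origin: centre of its underside.
- dish: Loose clear round dish, diameter 90, height 16 mm. Not needed. Origin: centre of its underside.
Mind the look-alikes: they are no part of the job. What is shaped like the lid but green or turquoise is not meant.

How it is judged:
By the outcome, as a careful person would: the job done as asked, in the order asked, and still so for the second after the job is handed in, with the robot touching nothing.
It also fails if it takes over 54 s, if anything falls off the work surface, if the arm or the gripper's body presses on something with over 40 N, if the wrist force passes 120 N, or if a joint passes its speed limit or range.

ROBOT

A 6-joint arm with a two-finger parallel gripper is mounted at the origin on the work surface. World frame = base frame: x ahead of the robot, y to its left, z up, the work surface at z = 0. Lengths are in m, angles in rad, forces in N, time in s.
With the tool pointing down it reaches from about 0.25 to 0.725 m from the base axis. Payload 9.7 kg.
Tool frame: the origin (TCP) lies at the very end of the fingers, on their centre line; the grasp point (between the pads) lies 19 mm behind it; z points along the fingers, y is the direction in which the jaws open and shut (so a half turn about z gives the same grasp; the last joint's range is limited). The gripper opens to 85 mm and grips with 20 to 120 N. Pads are 22 mm wide; open, the fingers measure 114 mm over their backs; the gripper's body (76 mm by 85 mm) begins 54 mm behind the grasp point. The pads swing forward as they close: fully open they stand 13 mm farther back than shut.
Start: joints at [-1.224, 0.087, 0.176, 1.66, 0, 1.571], TCP at [0.187, -0.517, 0.202] pointing down, gripper open.
Joint ranges: [-3.13, 3.13], [-0.85, 1.81], [-1.15, 1.24], [-2.2, 2.28], [-1.44, 1.52], [-3.14, 3.14]. Speed limits (rad/s): [2.22, 2.22, 2.57, 3.14, 3.14, 3.14].

INTERFACE

Orientations are given as a unit quaternion [x, y, z, w].
In Python, from cell import bot gives the robot as it stands.
- The arm moves only by the shell command python3 -m inch 'ROWS' [OPENING] [FORCE]. ROWS is JSON, a list of rows, each an object of numbers: "tx", "ty", "tz": the shift along the tool's x, y, z in m; "ax", "ay", "az": the turn, a rotation vector about the tool's x, y, z in degrees. A call has 1 to 12 rows; each row shifts and turns the commanded pose from where the row before left it, along the tool's axes as they then stand; what a row does not reach is not made up. A row lasts 1/8 s, in which the tool goes at most 62.5 mm and 10.7 degrees, less where a joint would pass 70% of its speed; a pose out of reach is approached as far as the arm can. A call with a gripper value outside its range is refused whole. OPENING is the closure, from -1 (fully open) to 1 (shut), set as the call begins (- or left out, the last holds). The fingers move at their own pace and stop on an object; FORCE is the grip in N (left out, the last holds). Time passes only in rows, so rows that do not move let the fingers close. It gives the time, the measured TCP pose, the force and the opening at its end, in the units of the state.
- bot.observe(): the state, without advancing time (a new reading comes with each control period).
- bot.snapshot(name): name is "scene" or "top" or "wrist"; returns the picture (480x640x3 uint8, blue, green, red); there is no depth.
- bot.camera_model(name): a dict with "K" (3x3 intrinsics, pixels), "camera_from_world" (4x4, takes a point from world to camera coordinates); the wrist camera has in their place "hand_eye" (4x4, takes a point from camera to tool coordinates, whose origin is the TCP and whose axes are the flange's). Camera axes: x right, y up, looking along -z (the intrinsics and any distortion apply to the point x, -y, -z); pixel columns grow to the right and rows downward; lengths in m; the calibration is good to about 2 mm. A picture is of the moment at which its call begins: read the wrist's pose just before it. camera_model takes no time and is no camera call.
- bot.close_job(): hands the job in, once; it reports no verdict.
The state is a dict: "clock": time; "joints": joint angles; "qvel": joint speeds; "joint_torque": joint torques, N m; "tcp_pos": TCP position; "tool_rot": TCP orientation; "force": force on the tool from outside, world axes, zero at the start; "torque": the same for the moment, N m; "gripper_width": opening from 0.0 (shut) to 1.0 (fully open).
Only numpy, scipy, OpenCV 4.12 (cv2) and the standard library are available. Lean on these libraries where they do the work, as an engineer would, in place of code of your own. Each camera call takes 0.05 s, during which the arm holds its last target. There are 200 camera calls.

## Working session

There is one attempt and no reset: what is moved stays moved. The work goes in short steps, Python scripts to look and compute and a shell command to move; the robot and the scene stay as the last step left them, time stands still between calls to the robot, and variables do not carry over. Pictures are saved under pics/ and viewed, about 8 in all and at most 12, crops included, and the job is handed in when it is done.

```bash
mkdir -p pics; ls; python3 - <<'E'
from cell import bot
import cv2,numpy as np
np.set_printoptions(precision=4,suppress=True)
o=bot.observe();print(o['clock'],o['tcp_pos'],o['tool_rot'])
for n in("scene","top"):
    cv2.imwrite(f"pics/{n}0.png",bot.snapshot(n))
for n in("scene","top","wrist"):
    for k,v in bot.camera_model(n).items():print(n,k,v)
E
```

```text
pics
0.0 [ 0.1868 -0.517   0.2017] [ 0.985   0.1725 -0.0001 -0.0007]
scene K [[549.2243   0.     324.3124]
 [  0.     549.2243 253.0107]
 [  0.       0.       1.    ]]
scene camera_from_world [[-0.3358  0.9418 -0.0135  0.1792]
 [-0.647  -0.2203  0.7299  0.2598]
 [ 0.6845  0.2539  0.6834 -1.6802]
 [ 0.      0.      0.      1.    ]]
top K [[622.3693   0.     321.496 ]
 [  0.     622.3693 233.5428]
 [  0.       0.       1.    ]]
top camera_from_world [[ 0.0082 -0.9999 -0.013   0.0143]
 [ 0.984   0.0058  0.1781 -0.5294]
 [-0.178  -0.0143  0.9839 -1.2999]
 [ 0.      0.      0.      1.    ]]
wrist K [[389.9219   0.     324.2173]
 [  0.     389.9219 235.788 ]
 [  0.       0.       1.    ]]
wrist hand_eye [[ 0.0017  0.9502  0.3115  0.0806]
 [ 1.     -0.0017 -0.0005  0.0007]
 [ 0.      0.3115 -0.9502 -0.1717]
 [ 0.      0.      0.      1.    ]]
```

View pics/top0.png

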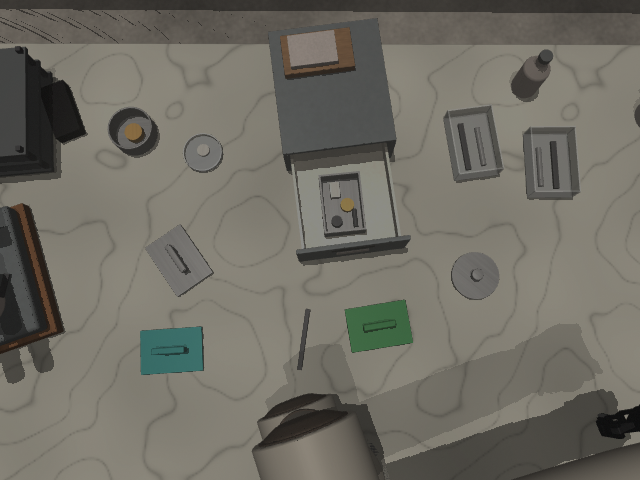

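View pics/scene0.png

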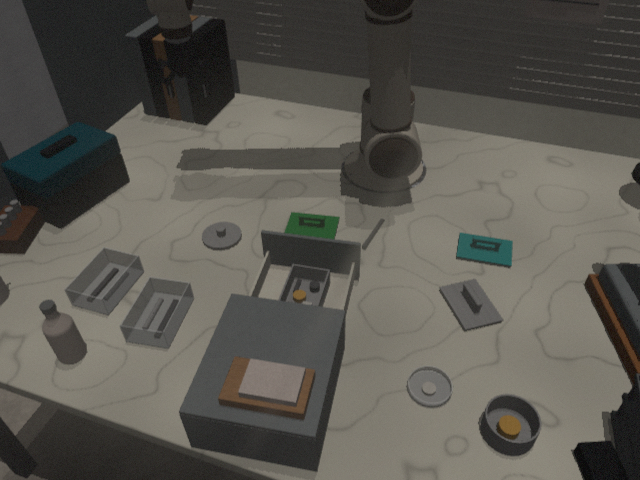

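Top view: grey lid at about (180,260), left of the drawer; green and turquoise decoys at (379,326) and (172,350); tin in the drawer at (343,204); panel top edge around (354,248). The scene view agrees, and nothing lies inside the tin's mouth above the rim. Next I measure.

```bash
cat > h.py <<'E'
import numpy as np,cv2
from cell import bot
from scipy.spatial.transform import Rotation as R
np.set_printoptions(precision=4,suppress=True)
def cam(n,o=None):
    m=bot.camera_model(n);K=np.array(m['K'])
    if n=='wrist':
        T=np.eye(4);T[:3,:3]=R.from_quat(o['tool_rot']).as_matrix();T[:3,3]=o['tcp_pos']
        return K,T@np.array(m['hand_eye'])
    return K,np.linalg.inv(np.array(m['camera_from_world']))
def ray(c,px,z):
    K,W=c;px=np.atleast_2d(px).astype(float)
    d=np.c_[(px[:,0]-K[0,2])/K[0,0],-(px[:,1]-K[1,2])/K[1,1],-np.ones(len(px))]@W[:3,:3].T
    p=W[:3,3];return p+d*((z-p[2])/d[:,2])[:,None]
def proj(c,P):
    K,W=c;q=(np.atleast_2d(P)-W[:3,3])@W[:3,:3]
    return np.c_[K[0,0]*q[:,0]/-q[:,2]+K[0,2],-K[1,1]*q[:,1]/-q[:,2]+K[1,2]]
E
python3 - <<'E'
from h import *
im=cv2.imread('pics/top0.png');c=cam('top')
hsv=cv2.cvtColor(im,cv2.COLOR_BGR2HSV)
print(im[260,165],im[245,185],im[250,130],im[245,230],im[190,310],im[176,325],im[230,365],im[228,343])
P=ray(c,[[182,225],[213,269],[180,296],[147,247]],.011);print('lid corners',P,np.linalg.norm(np.diff(P,axis=0),axis=1))
print('handle',ray(c,[[168,245],[189,273]],.043))
P=ray(c,[[320,175],[360,172],[366,233],[325,237]],.063);print('tin',P,np.linalg.norm(np.diff(P,axis=0),axis=1))
print('panel top',ray(c,[[297,252],[410,237]],.119))
print('unit top front',ray(c,[[286,155],[396,141]],.125))
a=cv2.resize(im[215:305,135:225],None,fx=4.4,fy=4.4,interpolation=2)
b=cv2.resize(im[130:265,280:415],(396,396),interpolation=2)
cv2.imwrite('pics/c1.png',np.clip(np.hstack([a[:396,:396],b])*1.5,0,255).astype('uint8'))
E
```

```text
[106 109 112] [111 114 116] [120 131 135] [119 131 135] [132 140 140] [61 64 65] [47 50 51] [113 117 118]
lid corners [[0.5535 0.3308 0.011 ]
 [0.455  0.2574 0.011 ]
 [0.395  0.3276 0.011 ]
 [0.5032 0.4065 0.011 ]] [0.1229 0.0923 0.134 ]
handle [[0.5029 0.3514 0.043 ]
 [0.4421 0.3028 0.043 ]]
tin [[ 0.656   0.0221  0.063 ]
 [ 0.6632 -0.0649  0.063 ]
 [ 0.5283 -0.0774  0.063 ]
 [ 0.519   0.0103  0.063 ]] [0.0873 0.1355 0.0881]
panel top [[ 0.4778  0.0666  0.119 ]
 [ 0.5103 -0.1639  0.119 ]]
unit top front [[ 0.6815  0.0924  0.125 ]
 [ 0.7129 -0.1373  0.125 ]]
```

View pics/c1.png

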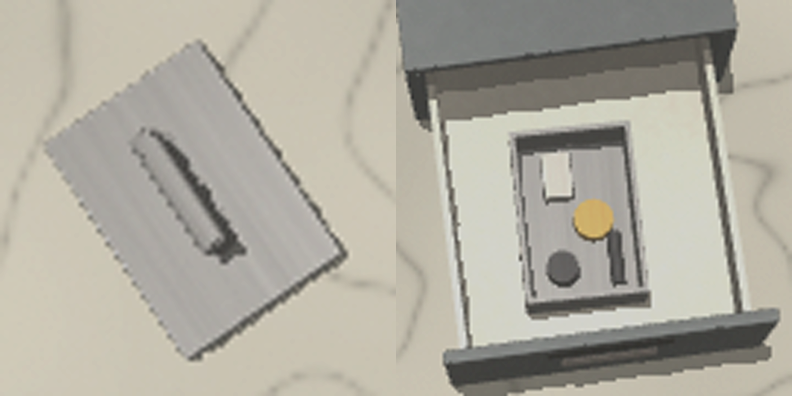

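Crop: lid plate corners at crop (200,40), (347,255), (192,358), (45,147). Tin rim corners at crop (510,133), (630,122), (649,294), (527,305). The panel's top edge and the unit's front edge are both clear.

```bash
cat >> h.py <<'E'
def go(target,yaw=None):
    """Tool-axis shift to a world TCP target, and turn az (deg) to bring tool x (tool down) to yaw"""
    o=bot.observe();M=R.from_quat(o['tool_rot']).as_matrix()
    print('t',o['clock'],'tcp',np.array(o['tcp_pos']),'q',np.array(o['joints']),'yaw',np.degrees(np.arctan2(M[1,0],M[0,0])),'tilt',M[:,2],'F',np.array(o['force']),'w',o['gripper_width'])
    if target is not None: print('shift mm',1e3*M.T@(np.array(target)-o['tcp_pos']))
    if yaw is not None: print('az',(np.degrees(np.arctan2(M[1,0],M[0,0]))-yaw+180)%360-180)
E
python3 -m inch '[{"az":5}]' -1
python3 - <<'E'
from h import *
c=cam('top')
px=np.array([[200,40],[347,255],[192,358],[45,147]])/4.4+[135,215]
P=ray(c,px,.011);print('lid',P.mean(0),np.linalg.norm(np.diff(P,axis=0),axis=1));d=(P[0]-P[1]+P[3]-P[2]);print(np.degrees(np.arctan2(d[1],d[0])))
px=np.array([[114,133],[234,122],[253,294],[131,305]])/2.933+[280,130]
P=ray(c,px,.063);print('tin',P.mean(0),np.linalg.norm(np.diff(P,axis=0),axis=1));d=(P[0]-P[3]+P[1]-P[2]);print(np.degrees(np.arctan2(d[1],d[0])))
go([.473,.327,.22])
E
```

```text
lid [0.474  0.3326 0.011 ] [0.135  0.0916 0.1325]
36.459698995675275
tin [ 0.5948 -0.0267  0.063 ] [0.0895 0.1305 0.0894]
5.956231331036843
t 0.1 tcp [ 0.1869 -0.517   0.2018] q [-1.224   0.0874  0.1752  1.6598  0.      1.5708] yaw 19.871082687364073 tilt [-0.0004  0.0011 -1.    ] F [ 0.0498 -0.8427  0.1973] w 0.9958117154418225
shift mm [ 555.9879 -696.5469  -17.4216]validation failed for argument at $[0]...
```

```bash
python3 -m inch '[{"tx":0,"ty":0,"tz":0,"ax":0,"ay":0,"az":5}]' -1; python3 -c "
from h import *;go([.473,.327,.22])"
```

```text
clock: 0.22
tcp_pos: [0.1869, -0.5171, 0.2019]
tool_rot: [0.992, 0.129, -0.0, -0.0]
force: [-0.4, -0.9, -0.3]
gripper_width: 0.999
t 0.225 tcp [ 0.1869 -0.5171  0.2019] q [-1.224   0.0873  0.1754  1.6598  0.      1.6597] yaw 14.776104622058742 tilt [-0.0003  0.0008 -1.    ] F [-0.4351 -0.9471 -0.3135] w 0.9986005846541871
shift mm [ 491.9274 -743.2285  -17.4725]
```

```bash
python3 -m inch '[{"tx":0,"ty":0,"tz":0,"ax":0,"ay":0,"az":-10.5},{"tx":0,"ty":0,"tz":0,"ax":0,"ay":0,"az":-10.5},{"tx":0,"ty":0,"tz":0,"ax":0,"ay":0,"az":-10.5},{"tx":0,"ty":0,"tz":0,"ax":0,"ay":0,"az":-10.5},{"tx":0,"ty":0,"tz":0,"ax":0,"ay":0,"az":-10.5},{"tx":0,"ty":0,"tz":0,"ax":0,"ay":0,"az":-10.5},{"tx":0,"ty":0,"tz":0,"ax":0,"ay":0,"az":-10.5},{"tx":0,"ty":0,"tz":0,"ax":0,"ay":0,"az":-10.5},{"tx":0,"ty":0,"tz":0,"ax":0,"ay":0,"az":-10.5}]'; python3 -c "
from h import *;go([.474,.332,.21])"
```

```text
clock: 1.35
tcp_pos: [0.1869, -0.5171, 0.202]
tool_rot: [0.576, 0.818, 0.0, -0.0]
force: [-0.2, -1.2, -0.0]
gripper_width: 1.0
t 1.35 tcp [ 0.1869 -0.5171  0.202 ] q [-1.224   0.0872  0.1754  1.6598  0.      0.0027] yaw 109.71834926520144 tilt [-0.0003  0.0008 -1.    ] F [-0.2192 -1.2433 -0.0252] w 1.0004345759841102
shift mm [702.4403 556.7561  -7.4608]
```

```bash
python3 -m inch '[{"tx":0.039,"ty":0.031,"tz":0,"ax":0,"ay":0,"az":0},{"tx":0.039,"ty":0.031,"tz":0,"ax":0,"ay":0,"az":0},{"tx":0.039,"ty":0.031,"tz":0,"ax":0,"ay":0,"az":0},{"tx":0.039,"ty":0.031,"tz":0,"ax":0,"ay":0,"az":0},{"tx":0.039,"ty":0.031,"tz":0,"ax":0,"ay":0,"az":0},{"tx":0.039,"ty":0.031,"tz":0,"ax":0,"ay":0,"az":0},{"tx":0.039,"ty":0.031,"tz":0,"ax":0,"ay":0,"az":0},{"tx":0.039,"ty":0.031,"tz":0,"ax":0,"ay":0,"az":0},{"tx":0.039,"ty":0.031,"tz":0,"ax":0,"ay":0,"az":0},{"tx":0.039,"ty":0.031,"tz":0,"ax":0,"ay":0,"az":0},{"tx":0.039,"ty":0.031,"tz":0,"ax":0,"ay":0,"az":0},{"tx":0.039,"ty":0.031,"tz":0,"ax":0,"ay":0,"az":0}]';  python3 -m inch '[{"tx":0.039,"ty":0.031,"tz":0,"ax":0,"ay":0,"az":0},{"tx":0.039,"ty":0.031,"tz":0,"ax":0,"ay":0,"az":0},{"tx":0.039,"ty":0.031,"tz":0,"ax":0,"ay":0,"az":0},{"tx":0.039,"ty":0.031,"tz":0,"ax":0,"ay":0,"az":0},{"tx":0.039,"ty":0.031,"tz":0,"ax":0,"ay":0,"az":0},{"tx":0.039,"ty":0.031,"tz":0,"ax":0,"ay":0,"az":0},{"tx":0,"ty":0,"tz":0,"ax":0,"ay":0,"az":-10.5},{"tx":0,"ty":0,"tz":0,"ax":0,"ay":0,"az":-10.5},{"tx":0,"ty":0,"tz":0,"ax":0,"ay":0,"az":-10.5},{"tx":0,"ty":0,"tz":0,"ax":0,"ay":0,"az":-10.5},{"tx":0,"ty":0,"tz":0,"ax":0,"ay":0,"az":-10.5},{"tx":0,"ty":0,"tz":0,"ax":0,"ay":0,"az":-10.5}]';python3 -m inch '[{"tx":0,"ty":0,"tz":0,"ax":0,"ay":0,"az":-10.5},{"tx":0,"ty":0,"tz":0,"ax":0,"ay":0,"az":-10.5},{"tx":0,"ty":0,"tz":0,"ax":0,"ay":0,"az":-10.5},{"tx":0,"ty":0,"tz":0,"ax":0,"ay":0,"az":-10.5},{"tx":0,"ty":0,"tz":0,"ax":0,"ay":0,"az":-1.5},{"tx":0,"ty":0,"tz":0,"ax":0,"ay":0,"az":0}]'; python3 - <<'E'
from h import *
go([.474,.332,.11],216.5)
o=bot.observe();im=bot.snapshot('wrist');cv2.imwrite('pics/w1.png',im)
print(proj(cam('wrist',o),[[.474,.332,.043]]))
E
```

```text
clock: 2.85
tcp_pos: [0.3828, 0.0494, 0.2023]
tool_rot: [0.578, 0.816, 0.0, 0.0]
force: [0.2, -1.3, -0.6]
gripper_width: 0.999
clock: 4.35
tcp_pos: [0.4804, 0.33, 0.2019]
tool_rot: [0.064, 0.998, -0.0, -0.0]
force: [0.2, 0.7, -0.1]
gripper_width: 0.999
clock: 5.1
tcp_pos: [0.4805, 0.33, 0.2022]
tool_rot: [-0.306, 0.952, -0.0, -0.0]
force: [-0.4, 0.4, 0.0]
gripper_width: 0.997
t 5.1 tcp [0.4805 0.33   0.2022] q [ 0.6019  0.1679  0.2649  1.6682 -0.     -0.0209] yaw -144.31736024868422 tilt [-0.0003 -0.0003 -1.    ] F [-0.3586  0.4162  0.0375] w 0.9970276910326121
shift mm [ 4.0545  5.3756 92.152 ]
az -0.8173602486842242
[[331.245  199.4287]]
```

View pics/w1.png

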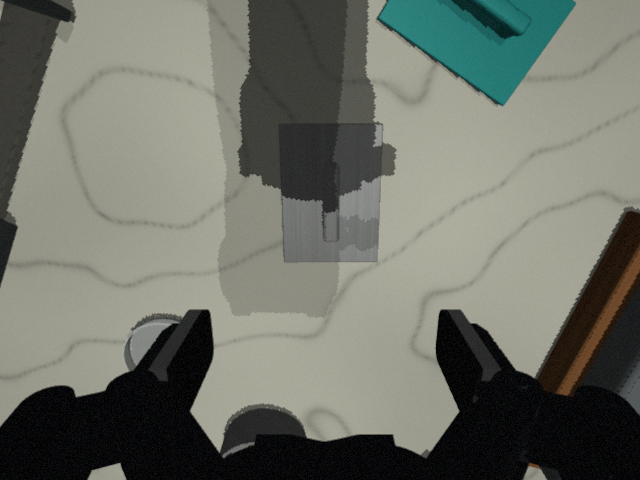

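Wrist view: lid plate corners (279,124), (383,124), (378,262), (285,262). The handle's lower end is at about (331,240) and its sides run vertical, so it is well aligned with the tool.

```bash
python3 - <<'E'
from h import *
o=bot.observe();c=cam('wrist',o)
P=ray(c,[[279,124],[383,124],[378,262],[285,262]],.011);m=P.mean(0)
print(P,m,np.linalg.norm(np.diff(P,axis=0),axis=1));d=P[0]+P[1]-P[2]-P[3];print(np.degrees(np.arctan2(d[1],d[0])))
print('handle near end',ray(c,[[331,241]],.043),'expect',m-d/np.linalg.norm(d)*.035)
go([m[0],m[1],.020])
E
```

```text
[[0.4513 0.2582 0.011 ]
 [0.3969 0.3338 0.011 ]
 [0.5041 0.4127 0.011 ]
 [0.5586 0.337  0.011 ]] [0.4777 0.3354 0.011 ] [0.0931 0.1331 0.0933]
-143.67982122273173
handle near end [[0.505  0.3544 0.043 ]] expect [0.5059 0.3562 0.011 ]
t 5.15 tcp [0.4805 0.3301 0.2022] q [ 0.6019  0.1679  0.265   1.6682  0.     -0.021 ] yaw -144.30855575245724 tilt [-0.0002 -0.0001 -1.    ] F [-0.1305 -0.1654 -0.4768] w 0.998638156149129
shift mm [ -0.9114   5.9682 182.2233]
```

```bash
python3 -m inch '[{"tx":-0.001,"ty":0.005,"tz":0.04,"ax":0,"ay":0,"az":-0.6},{"tx":0,"ty":0,"tz":0.045,"ax":0,"ay":0,"az":0},{"tx":0,"ty":0,"tz":0.04,"ax":0,"ay":0,"az":0},{"tx":0,"ty":0,"tz":0.03,"ax":0,"ay":0,"az":0},{"tx":0,"ty":0,"tz":0.015,"ax":0,"ay":0,"az":0},{"tx":0,"ty":0,"tz":0.01,"ax":0,"ay":0,"az":0},{"tx":0,"ty":0,"tz":0,"ax":0,"ay":0,"az":0}]'; python3 -m inch '[{"tx":0,"ty":0,"tz":0,"ax":0,"ay":0,"az":0},{"tx":0,"ty":0,"tz":0,"ax":0,"ay":0,"az":0},{"tx":0,"ty":0,"tz":0,"ax":0,"ay":0,"az":0},{"tx":0,"ty":0,"tz":0,"ax":0,"ay":0,"az":0},{"tx":0,"ty":0,"tz":0,"ax":0,"ay":0,"az":0},{"tx":0,"ty":0,"tz":0,"ax":0,"ay":0,"az":0},{"tx":0,"ty":0,"tz":0,"ax":0,"ay":0,"az":0},{"tx":0,"ty":0,"tz":0,"ax":0,"ay":0,"az":0}]' 1 50
```

```text
clock: 6.02
tcp_pos: [0.4785, 0.3348, 0.0226]
tool_rot: [-0.313, 0.95, 0.0, 0.0]
force: [-0.4, 0.4, 0.7]
gripper_width: 0.999
clock: 7.02
tcp_pos: [0.4784, 0.3347, 0.0224]
tool_rot: [-0.313, 0.95, -0.0, -0.0]
force: [-0.3, 0.2, 0.7]
gripper_width: 0.002
```

The gripper shut fully on nothing, so I look.

```bash
python3 - <<'E'
from h import *
go(None)
cv2.imwrite('pics/w2.png',np.clip(bot.snapshot('wrist')*1.6,0,255).astype('uint8'))
E
```

```text
t 7.025 tcp [0.4784 0.3347 0.0224] q [ 0.6105  0.1728 -0.077   1.3211  0.     -0.026 ] yaw -143.5295302879719 tilt [-0.0001 -0.     -1.    ] F [-0.2859  0.1538  0.6803] w 0.002356727450606122
```

View pics/w2.png

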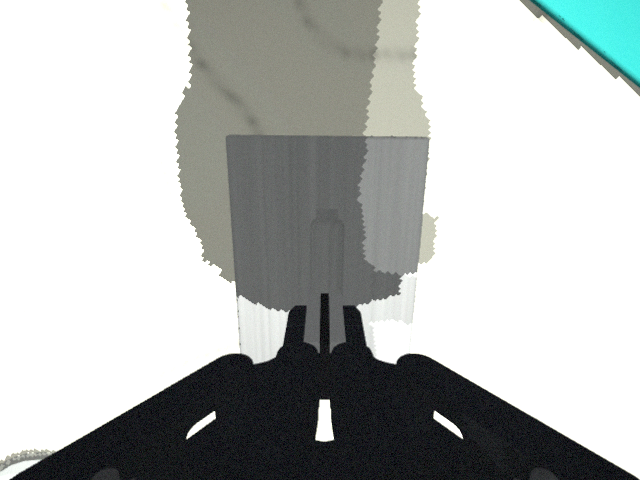

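Inconclusive: the bar lies in line with the fingertips, but the width reads shut. A small lift will show by weight and picture whether the lid is held.

```bash
python3 -m inch '[{"tx":0,"ty":0,"tz":-0.01,"ax":0,"ay":0,"az":0},{"tx":0,"ty":0,"tz":-0.015,"ax":0,"ay":0,"az":0},{"tx":0,"ty":0,"tz":-0.015,"ax":0,"ay":0,"az":0},{"tx":0,"ty":0,"tz":-0.01,"ax":0,"ay":0,"az":0},{"tx":0,"ty":0,"tz":0,"ax":0,"ay":0,"az":0},{"tx":0,"ty":0,"tz":0,"ax":0,"ay":0,"az":0}]'; python3 - <<'E'
from h import *
go(None)
w=bot.snapshot('wrist');s=bot.snapshot('scene');cv2.imwrite('pics/w3.png',w)
a=cv2.resize(s[200:350,400:550],(480,480),interpolation=2)
cv2.imwrite('pics/c3.png',np.hstack([a,cv2.resize(np.clip(w[100:420,220:433]*1.3,0,255).astype('uint8'),(320,480))]))
E
```

```text
clock: 7.82
tcp_pos: [0.4782, 0.3346, 0.072]
tool_rot: [-0.313, 0.95, -0.0, -0.0]
force: [0.3, -0.7, -0.2]
gripper_width: -0.002
t 7.825 tcp [0.4782 0.3346 0.072 ] q [ 0.6105  0.1573  0.0017  1.4158  0.     -0.026 ] yaw -143.53096818946864 tilt [-0.0005 -0.0004 -1.    ] F [ 0.2654 -0.6969 -0.2352] w -0.0023663554579249897
```

View pics/c3.png

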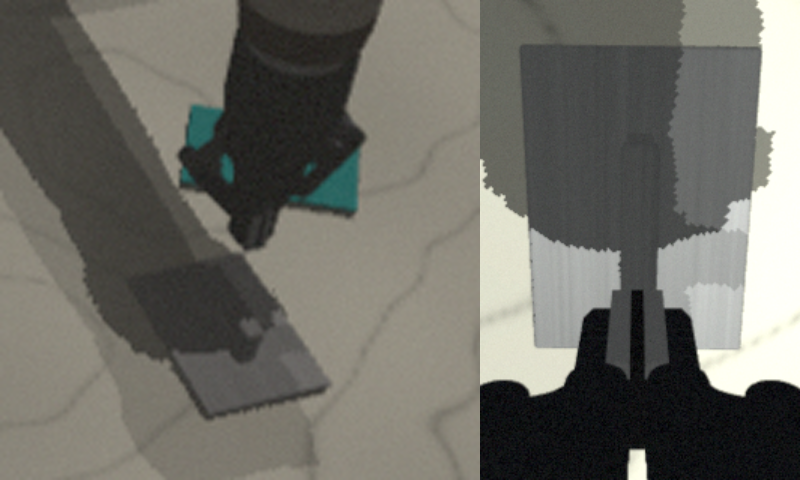

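Not held: the lid still lies on the bench, with the shut fingertips above it. I compute where the lid and the bar's far end are now.

```bash
python3 - <<'E'
from h import *
o=bot.observe();c=cam('wrist',o);M=R.from_quat(o['tool_rot']).as_matrix()
f=lambda x,y:[220+(x-480)/1.502,100+y/1.5]
t=lambda P:1e3*(P-o['tcp_pos'])@M
P=ray(c,[f(520,45),f(762,48),f(741,348),f(536,348)],.011);print(P.mean(0),'\n',t(P))
print('far end of bar top',t(ray(c,[f(642,138)],.043)),'sides',t(ray(c,[f(621,200),f(658,200)],.043)))
print('tcp px',proj(c,[o['tcp_pos']]),proj(c,[np.array(o['tcp_pos'])-M[:,2]*.019]))
w=cv2.imread('pics/w3.png')
cv2.imwrite('pics/c4.png',np.clip(cv2.resize(w[180:360,245:415],(680,720)[::1],interpolation=2)[:600]*2.2,0,255).astype('uint8'))
E
```

```text
[0.4772 0.3346 0.011 ] 
 [[ 67.5209 -45.5148  60.7602]
 [ 66.5694  47.4154  60.7578]
 [-65.7458  46.9688  60.6176]
 [-65.9309 -46.3169  60.6188]]
far end of bar top [[38.068   1.1652 28.7283]] sides [[15.3769 -6.2836 28.7043]
 [15.4018  7.0269 28.7042]]
tcp px [[325.5794 281.9762]] [[325.7078 300.544 ]]
```

View pics/c4.png

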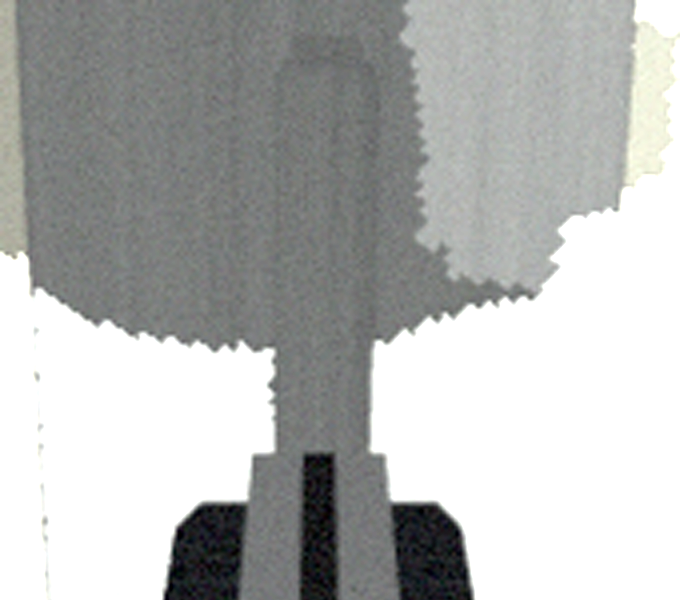

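The pads show at row 293, against 282 predicted for the TCP. The fingertips therefore seem to end well behind the stated TCP, so they closed above the bar. I work out how far.

```bash
python3 - <<'E'
from h import *
o=bot.observe();c=cam('wrist',o);M=R.from_quat(o['tool_rot']).as_matrix();p=np.array(o['tcp_pos'])
for x in(0,.011):
  for b in(0,.01,.015,.02,.025): print(x,b,proj(c,p+M@[x,0,-b])[0])
im=bot.snapshot('scene');cs=cam('scene')
for b in(0,.01,.02,.03):print('scene',b,proj(cs,p-M[:,2]*b)[0], (proj(cs,p-M[:,2]*b)[0]-[400,200])*3.2)
E
```

```text
0 0 [325.5794 281.9762]
0 0.01 [325.6438 291.2817]
0 0.015 [325.6786 296.3151]
0 0.02 [325.7153 301.6309]
0 0.025 [325.7542 307.2533]
0.011 0 [325.6454 260.8078]
0.011 0.01 [325.7146 269.1505]
0.011 0.015 [325.7521 273.6701]
0.011 0.02 [325.7917 278.4484]
0.011 0.025 [325.8336 283.5083]
scene 0 [474.2112 284.9613] [237.4759 271.876 ]
scene 0.01 [474.9976 281.8374] [239.9922 261.8798]
scene 0.02 [475.7928 278.6781] [242.537 251.77 ]
scene 0.03 [476.5972 275.4828] [245.1109 241.5449]
```

The scene view puts the tips about 22–28 mm behind the TCP. The empty close above a 43 mm bar at TCP z=0.0224 gives at least 20.6 mm. I regrasp about 27 mm lower, in stages, watching the force.

```bash
python3 -m inch '[{"tx":0,"ty":0.001,"tz":0,"ax":0,"ay":0,"az":0},{"tx":0,"ty":0,"tz":0,"ax":0,"ay":0,"az":0},{"tx":0,"ty":0,"tz":0,"ax":0,"ay":0,"az":0},{"tx":0,"ty":0,"tz":0,"ax":0,"ay":0,"az":0},{"tx":0,"ty":0,"tz":0,"ax":0,"ay":0,"az":0},{"tx":0,"ty":0,"tz":0.03,"ax":0,"ay":0,"az":0},{"tx":0,"ty":0,"tz":0.02,"ax":0,"ay":0,"az":0},{"tx":0,"ty":0,"tz":0.01,"ax":0,"ay":0,"az":0},{"tx":0,"ty":0,"tz":0,"ax":0,"ay":0,"az":0}]' -1; python3 -m inch '[{"tx":0,"ty":0,"tz":0.005,"ax":0,"ay":0,"az":0},{"tx":0,"ty":0,"tz":0.004,"ax":0,"ay":0,"az":0},{"tx":0,"ty":0,"tz":0.004,"ax":0,"ay":0,"az":0},{"tx":0,"ty":0,"tz":0,"ax":0,"ay":0,"az":0}]'; python3 -m inch '[{"tx":0,"ty":0,"tz":0.003,"ax":0,"ay":0,"az":0},{"tx":0,"ty":0,"tz":0,"ax":0,"ay":0,"az":0}]'
```

```text
clock: 9.1
tcp_pos: [0.4775, 0.3353, 0.012]
tool_rot: [-0.313, 0.95, -0.0, -0.0]
force: [0.4, 0.8, 0.7]
gripper_width: 1.002
clock: 9.6
tcp_pos: [0.4777, 0.3354, -0.0009]
tool_rot: [-0.313, 0.95, -0.0, -0.0]
force: [0.8, 0.6, -0.5]
gripper_width: 1.0
clock: 9.85
tcp_pos: [0.4777, 0.3355, -0.0038]
tool_rot: [-0.313, 0.95, -0.0, -0.0]
force: [0.7, -0.6, 0.5]
gripper_width: 1.001
```

```bash
python3 -m inch '[{"tx":0,"ty":0,"tz":0,"ax":0,"ay":0,"az":0},{"tx":0,"ty":0,"tz":0,"ax":0,"ay":0,"az":0},{"tx":0,"ty":0,"tz":0,"ax":0,"ay":0,"az":0},{"tx":0,"ty":0,"tz":0,"ax":0,"ay":0,"az":0},{"tx":0,"ty":0,"tz":0,"ax":0,"ay":0,"az":0},{"tx":0,"ty":0,"tz":0,"ax":0,"ay":0,"az":0},{"tx":0,"ty":0,"tz":0,"ax":0,"ay":0,"az":0}]' 1 50
```

```text
clock: 10.72
tcp_pos: [0.4779, 0.3356, -0.0034]
tool_rot: [-0.313, 0.95, 0.0, 0.0]
force: [0.3, -0.6, 2.6]
gripper_width: 0.15
```

Gripped: width 0.15, about 13 mm. I lift, turn by about +30.5° and go to a waypoint left of the tin, to see both the held lid and the tin.

```bash
python3 -m inch '[{"tx":0,"ty":0,"tz":-0.01,"ax":0,"ay":0,"az":0},{"tx":0,"ty":0,"tz":-0.03,"ax":0,"ay":0,"az":0},{"tx":0,"ty":0,"tz":-0.045,"ax":0,"ay":0,"az":0},{"tx":0,"ty":0,"tz":-0.045,"ax":0,"ay":0,"az":0},{"tx":0,"ty":0,"tz":-0.045,"ax":0,"ay":0,"az":0},{"tx":0,"ty":0,"tz":-0.045,"ax":0,"ay":0,"az":6},{"tx":0,"ty":0,"tz":-0.03,"ax":0,"ay":0,"az":8},{"tx":0,"ty":0,"tz":0,"ax":0,"ay":0,"az":8},{"tx":0,"ty":0,"tz":0,"ax":0,"ay":0,"az":8.5},{"tx":0,"ty":0,"tz":0,"ax":0,"ay":0,"az":0}]'; python3 -c "
from h import *;go([.578,.133,.25],-174)"
```

```text
clock: 11.98
tcp_pos: [0.4777, 0.3355, 0.2465]
tool_rot: [-0.053, 0.999, -0.0, -0.0]
force: [-0.4, -0.6, -3.0]
gripper_width: 0.15
t 11.975 tcp [0.4777 0.3355 0.2465] q [0.6122 0.1939 0.382  1.7592 0.0001 0.5071] yaw -173.97493565388592 tilt [-0.0003 -0.0001 -1.    ] F [-0.413  -0.5681 -3.0194] w 0.15017774667743475
shift mm [ -78.5414 -211.8756   -3.4989]
az 0.025064346114078262
```

```bash
python3 -m inch '[{"tx":-0.007,"ty":-0.02,"tz":0,"ax":0,"ay":0,"az":0},{"tx":-0.014,"ty":-0.04,"tz":0,"ax":0,"ay":0,"az":0},{"tx":-0.018,"ty":-0.045,"tz":0,"ax":0,"ay":0,"az":0},{"tx":-0.018,"ty":-0.045,"tz":0,"ax":0,"ay":0,"az":0},{"tx":-0.014,"ty":-0.04,"tz":0,"ax":0,"ay":0,"az":0},{"tx":-0.007,"ty":-0.022,"tz":0,"ax":0,"ay":0,"az":0},{"tx":0,"ty":0,"tz":0,"ax":0,"ay":0,"az":0},{"tx":0,"ty":0,"tz":0,"ax":0,"ay":0,"az":0}]'; python3 - <<'E'
from h import *
go(None);o=bot.observe();c=cam('wrist',o)
cv2.imwrite('pics/w5.png',np.clip(bot.snapshot('wrist')*1.4,0,255).astype('uint8'))
print(proj(c,[[.5948,-.0267,.063]]))
E
```

```text
clock: 12.98
tcp_pos: [0.5772, 0.1327, 0.2464]
tool_rot: [-0.053, 0.999, 0.0, -0.0]
force: [-0.1, -0.2, -1.7]
gripper_width: 0.147
t 12.975 tcp [0.5772 0.1327 0.2464] q [0.2258 0.2158 0.4074 1.7626 0.0002 0.1207] yaw -173.9790950570435 tilt [-0.0003  0.0002 -1.    ] F [-0.1318 -0.2239 -1.7071] w 0.14725104824096844
[[152.0049 197.9681]]
```

View pics/w5.png

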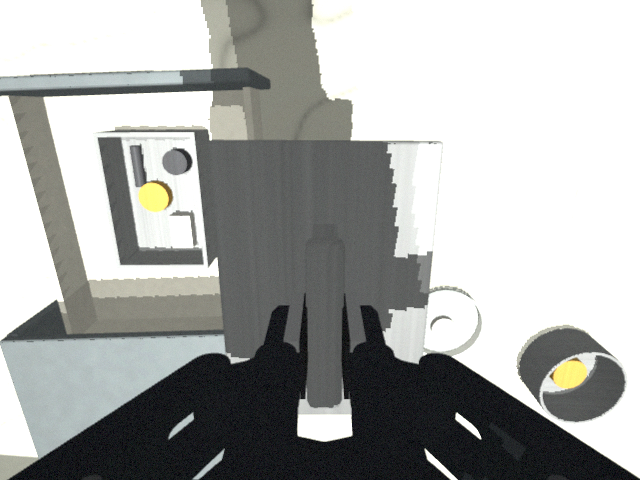

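Wrist view: the held lid's plate runs from (210,141) and (442,142) to (425,360) and (229,356), square in the hand. The tin's rim corners are (98,133), (119,264) and (212,267), with the right side partly hidden.

```bash
python3 - <<'E'
from h import *
o=bot.observe();c=cam('wrist',o);M=R.from_quat(o['tool_rot']).as_matrix();p=np.array(o['tcp_pos'])
P=ray(c,[[210,141],[442,142],[425,360],[229,356]],p[2]+.0144);L=(P-p)@M*1e3
print('lid in tool',L,L.mean(0),np.linalg.norm(np.diff(L,axis=0),axis=1))
T=ray(c,[[98,133],[207,129],[212,267],[119,265]],.063);print('tin',T,np.linalg.norm(np.diff(T,axis=0),axis=1))
d=T[3]-T[0];print('yaw L edge',np.degrees(np.arctan2(d[1],d[0])),'mean',T.mean(0))
b=np.array([[.5948,-.0267,.063]]);y=np.radians(5.96);X=np.array([np.cos(y),np.sin(y),0]);Y=np.array([-X[1],X[0],0])
print('top-est corners',proj(c,[b[0]+sx*.065*X+sy*.045*Y for sx,sy in((-1,-1),(-1,1),(1,1),(1,-1))]))
w=cv2.imread('pics/w5.png');cv2.imwrite('pics/c6.png',cv2.resize(cv2.convertScaleAbs(w[110:285,75:235],alpha=.75),(548,600),interpolation=2))
E
```

```text
lid in tool [[ 67.0862 -45.4655 -14.399 ]
 [ 66.8578  45.8386 -14.384 ]
 [-34.2067  47.5259 -14.3965]
 [-32.1029 -45.4263 -14.4115]] [ 16.9086   0.6182 -14.3978] [ 91.3044 101.0785  92.976 ]
tin [[ 0.5409 -0.0719  0.063 ]
 [ 0.5272  0.0237  0.063 ]
 [ 0.6586  0.0303  0.063 ]
 [ 0.6662 -0.0607  0.063 ]] [0.0965 0.1315 0.0913]
yaw L edge 5.111044127947676 mean [ 0.5982 -0.0196  0.063 ]
top-est corners [[ 90.1685 125.1154]
 [192.8629 125.4513]
 [206.4502 262.9146]
 [114.7162 262.6638]]
```

View pics/c6.png

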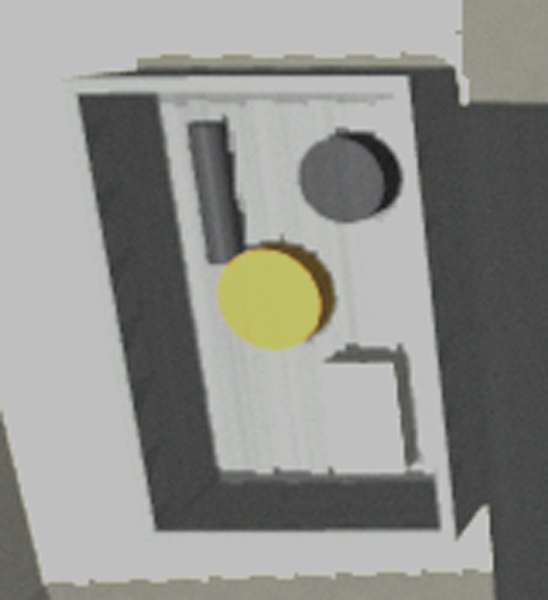

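Crop: mouth corners at (79,94), (397,94), (440,530), (155,530); outer corners at (66,78), (409,75), (455,540).

```bash
python3 - <<'E'
from h import *
o=bot.observe();c=cam('wrist',o)
f=lambda a:np.array(a)*[.292,.2917]+[75,110]
T=ray(c,f([[79,94],[397,94],[440,530],[155,530]]),.063);print('mouth',T,np.linalg.norm(np.diff(T,axis=0),axis=1),np.linalg.norm(T[3]-T[0]),T.mean(0))
d=T[3]-T[0]+T[2]-T[1];print('yaw',np.degrees(np.arctan2(d[1],d[0])))
T=ray(c,f([[66,78],[409,75],[455,540]]),.063);print('outer',np.linalg.norm(np.diff(T,axis=0),axis=1),(T[0]+T[2])/2);d=T[2]-T[1];print(np.degrees(np.arctan2(d[1],d[0])))
go([.597,-.0215,.20])
E
```

```text
mouth [[ 0.5447 -0.0721  0.063 ]
 [ 0.5359  0.0096  0.063 ]
 [ 0.6569  0.0219  0.063 ]
 [ 0.6656 -0.0594  0.063 ]] [0.0822 0.1216 0.0818] 0.12156512898872517 [ 0.6008 -0.025   0.063 ]
yaw 5.898990072836364
outer [0.0884 0.1294] [ 0.6003 -0.0244  0.063 ]
6.013760206816404
t 13.025 tcp [0.5771 0.1331 0.2464] q [0.2265 0.2157 0.4074 1.7626 0.0002 0.1211] yaw -173.95807115874118 tilt [-0.0001  0.0002 -1.    ] F [-0.6339  0.7842 -2.3763] w 0.14638524968821792
shift mm [  -3.4783 -155.8112   46.4208]
```

```bash
python3 -m inch '[{"tx":-0.001,"ty":-0.025,"tz":0,"ax":0,"ay":0,"az":0},{"tx":-0.001,"ty":-0.045,"tz":0,"ax":0,"ay":0,"az":0},{"tx":-0.002,"ty":-0.045,"tz":0,"ax":0,"ay":0,"az":0},{"tx":-0.002,"ty":-0.03,"tz":0,"ax":0,"ay":0,"az":0},{"tx":0,"ty":-0.015,"tz":0.02,"ax":0,"ay":0,"az":0},{"tx":0,"ty":0,"tz":0.045,"ax":0,"ay":0,"az":0},{"tx":0,"ty":0,"tz":0.045,"ax":0,"ay":0,"az":0},{"tx":0,"ty":0,"tz":0.035,"ax":0,"ay":0,"az":0},{"tx":0,"ty":0,"tz":0.015,"ax":0,"ay":0,"az":0},{"tx":0,"ty":0,"tz":0,"ax":0,"ay":0,"az":0},{"tx":0,"ty":0,"tz":0,"ax":0,"ay":0,"az":0}]'; python3 - <<'E'
from h import *
go([.6003,-.0252,.0536]);o=bot.observe();c=cam('wrist',o)
w=bot.snapshot('wrist');w=np.clip(w*1.4,0,255).astype('uint8');cv2.imwrite('pics/w7.png',w)
E
```

```text
clock: 14.4
tcp_pos: [0.601, -0.0255, 0.0883]
tool_rot: [-0.052, 0.999, -0.0, 0.001]
force: [0.4, -0.0, -1.6]
gripper_width: 0.149
t 14.4 tcp [ 0.601  -0.0255  0.0883] q [-0.0424  0.1939  0.0749  1.4493 -0.     -0.1471] yaw -174.00217628380804 tilt [ 0.0025 -0.0001 -1.    ] F [ 0.4072 -0.045  -1.6245] w 0.14895574731449196
shift mm [ 0.7074  0.4049 34.6905]
```

View pics/w7.png

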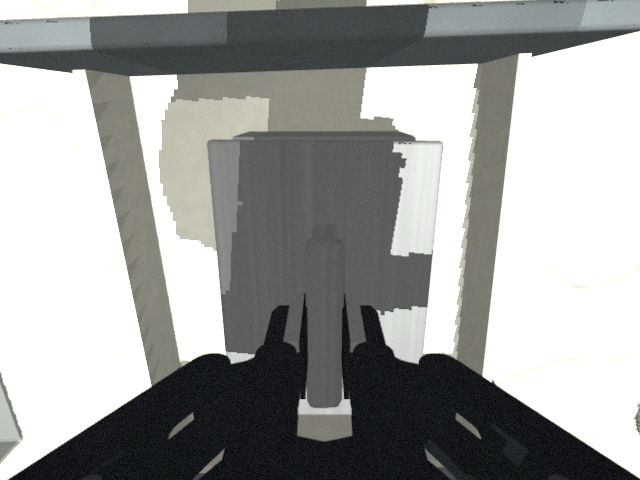

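The tin's front end spans columns 233–414 (centre 323.5) and the lid 208–442 (centre 325), so the lid is well centred. Lowering gently.

```bash
python3 -m inch '[{"tx":0.0005,"ty":0.0005,"tz":0.01,"ax":0,"ay":0,"az":0},{"tx":0,"ty":0,"tz":0.008,"ax":0,"ay":0,"az":0},{"tx":0,"ty":0,"tz":0.005,"ax":0,"ay":0,"az":0},{"tx":0,"ty":0,"tz":0.003,"ax":0,"ay":0,"az":0},{"tx":0,"ty":0,"tz":0,"ax":0,"ay":0,"az":0}]';python3 -m inch '[{"tx":0,"ty":0,"tz":0.002,"ax":0,"ay":0,"az":0},{"tx":0,"ty":0,"tz":0.002,"ax":0,"ay":0,"az":0},{"tx":0,"ty":0,"tz":0,"ax":0,"ay":0,"az":0}]';python3 -m inch '[{"tx":0,"ty":0,"tz":0.0015,"ax":0,"ay":0,"az":0},{"tx":0,"ty":0,"tz":0.0015,"ax":0,"ay":0,"az":0},{"tx":0,"ty":0,"tz":0,"ax":0,"ay":0,"az":0}]'
```

```text
clock: 15.08
tcp_pos: [0.5994, -0.0253, 0.0602]
tool_rot: [-0.052, 0.999, 0.0, -0.0]
force: [-0.1, -0.1, -2.7]
gripper_width: 0.149
clock: 15.45
tcp_pos: [0.5994, -0.0253, 0.0562]
tool_rot: [-0.052, 0.999, 0.0, -0.0]
force: [-0.5, -0.7, -2.3]
gripper_width: 0.146
clock: 15.82
tcp_pos: [0.5996, -0.0253, 0.0535]
tool_rot: [-0.052, 0.999, -0.0, 0.0]
force: [-0.1, -0.3, -0.2]
gripper_width: 0.151
```

Contact comes at TCP z≈0.0535, exactly the predicted seated height (0.0536). I press slightly to confirm, then release.

```bash
python3 -m inch '[{"tx":0,"ty":0,"tz":0.0006,"ax":0,"ay":0,"az":0},{"tx":0,"ty":0,"tz":0,"ax":0,"ay":0,"az":0}]'; python3 -m inch '[{"tx":0,"ty":0,"tz":0,"ax":0,"ay":0,"az":0},{"tx":0,"ty":0,"tz":0,"ax":0,"ay":0,"az":0},{"tx":0,"ty":0,"tz":0,"ax":0,"ay":0,"az":0},{"tx":0,"ty":0,"tz":0,"ax":0,"ay":0,"az":0},{"tx":0,"ty":0,"tz":0,"ax":0,"ay":0,"az":0},{"tx":0,"ty":0,"tz":0,"ax":0,"ay":0,"az":0}]' -1;python3 -m inch '[{"tx":0,"ty":0,"tz":-0.01,"ax":0,"ay":0,"az":0},{"tx":0,"ty":0,"tz":-0.03,"ax":0,"ay":0,"az":0},{"tx":0,"ty":0,"tz":-0.045,"ax":0,"ay":0,"az":0},{"tx":0,"ty":0,"tz":-0.045,"ax":0,"ay":0,"az":0},{"tx":0.02,"ty":0,"tz":-0.04,"ax":0,"ay":0,"az":0},{"tx":0,"ty":0,"tz":0,"ax":0,"ay":0,"az":0}]';  python3 - <<'E'
from h import *
go(None)
w=np.clip(bot.snapshot('wrist')*1.2,0,255).astype('uint8')
s=cv2.resize(bot.snapshot('scene')[210:330,240:380],(560,480),interpolation=2)
cv2.imwrite('pics/c8.png',cv2.resize(np.hstack([cv2.resize(s,(400,343)),cv2.resize(w,(457,343))]),(800,320)));cv2.imwrite('pics/w8.png',w)
E
```

```text
clock: 16.08
tcp_pos: [0.5997, -0.0253, 0.0535]
tool_rot: [-0.052, 0.999, -0.0, 0.0]
force: [-2.9, -0.5, 5.2]
gripper_width: 0.146
clock: 16.82
tcp_pos: [0.5995, -0.0253, 0.0528]
tool_rot: [-0.052, 0.999, -0.0, -0.0]
force: [-0.4, -0.2, 0.6]
gripper_width: 1.0
clock: 17.58
tcp_pos: [0.5801, -0.0275, 0.2277]
tool_rot: [-0.052, 0.999, -0.0, 0.003]
force: [-0.2, -0.1, -0.5]
gripper_width: 0.998
t 17.575 tcp [ 0.5801 -0.0275  0.2277] q [-0.0474  0.1668  0.3136  1.7108 -0.     -0.1514] yaw -174.03805399455263 tilt [ 0.0067 -0.0004 -1.    ] F [-0.1613 -0.0843 -0.4924] w 0.9984412330775787
```

View pics/c8.png

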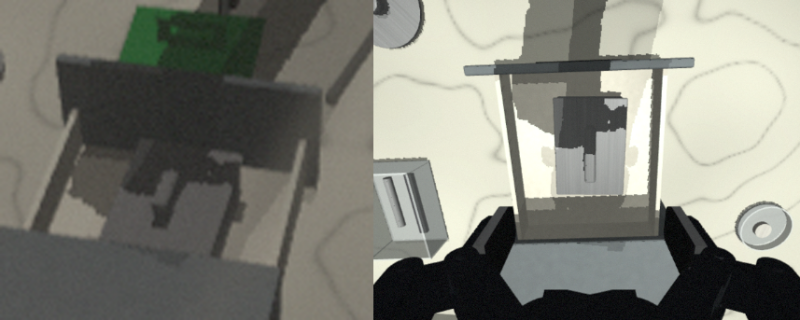

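Both views show the lid flat and square on the tin. Next I measure the panel face and the unit's front for the push.

```bash
python3 - <<'E'
from h import *
o=bot.observe();c=cam('wrist',o)
f=lambda a:(np.array(a)-[373.4,0])/.6667
P=ray(c,f([[464,66],[694,58]]),.119);print('panel top outer',P,np.linalg.norm(P[0]-P[1]),P.mean(0));d=P[0]-P[1];print('yaw',np.degrees(np.arctan2(d[1],d[0]))%180-90)
U=ray(c,f([[515,242],[665,236]]),.125);n=np.array([-d[1],d[0]])/np.hypot(d[0],d[1]);print('unit edge',U,(U-P.mean(0))[:,:2]@n)
go([.437,-.053,.228],-172)
E
python3 -m inch '[{"tx":0.03,"ty":0.005,"tz":0,"ax":0,"ay":0,"az":-2},{"tx":0.04,"ty":0.005,"tz":0,"ax":0,"ay":0,"az":0},{"tx":0.04,"ty":0,"tz":0,"ax":0,"ay":0,"az":0},{"tx":0.03,"ty":0,"tz":0,"ax":0,"ay":0,"az":0},{"tx":0,"ty":0,"tz":0,"ax":0,"ay":0,"az":0},{"tx":0,"ty":0,"tz":0,"ax":0,"ay":0,"az":0}]' 1 50; python3 -c "
from h import *;go([.437,-.053,.062],-172)"
```

```text
panel top outer [[ 0.5089 -0.1618  0.119 ]
 [ 0.4772  0.0656  0.119 ]] 0.2295941421058232 [ 0.4931 -0.0481  0.119 ]
yaw 7.937499338694792
unit edge [[ 0.7081 -0.1062  0.125 ]
 [ 0.6802  0.0752  0.125 ]] [0.205  0.2024]
t 17.675 tcp [ 0.5799 -0.0274  0.2233] q [-0.0472  0.17    0.3087  1.7082 -0.     -0.1513] yaw -174.03366393059983 tilt [ 0.0013 -0.0001 -1.    ] F [ 0.2664 -0.0949 -0.6607] w 1.0006933893908587
shift mm [144.7378 -10.6239  -4.8475]
az -2.033663930599829
clock: 18.42
tcp_pos: [0.44, -0.0358, 0.222]
tool_rot: [-0.069, 0.998, 0.0, -0.0]
force: [-0.4, 0.4, -0.6]
gripper_width: -0.001
t 18.425 tcp [ 0.44   -0.0358  0.222 ] q [-0.0811 -0.1611 -0.0261  1.7065  0.0001 -0.2202] yaw -172.03357888343277 tilt [-0.0007  0.0001 -1.    ] F [-0.4393  0.3914 -0.6404] w -0.0010713651240563842
shift mm [  5.2935 -16.6913 160.0492]
az -0.03357888343276727
```

```bash
python3 -m inch '[{"tx":0.006,"ty":-0.017,"tz":0.03,"ax":0,"ay":0,"az":0},{"tx":0,"ty":0,"tz":0.045,"ax":0,"ay":0,"az":0},{"tx":0,"ty":0,"tz":0.045,"ax":0,"ay":0,"az":0},{"tx":0,"ty":0,"tz":0.03,"ax":0,"ay":0,"az":0},{"tx":0,"ty":0,"tz":0.01,"ax":0,"ay":0,"az":0},{"tx":-0.015,"ty":0,"tz":0,"ax":0,"ay":0,"az":0},{"tx":-0.015,"ty":0,"tz":0,"ax":0,"ay":0,"az":0},{"tx":-0.005,"ty":0,"tz":0,"ax":0,"ay":0,"az":0},{"tx":0,"ty":0,"tz":0,"ax":0,"ay":0,"az":0}]'; python3 -m inch '[{"tx":-0.005,"ty":0,"tz":0,"ax":0,"ay":0,"az":0},{"tx":-0.005,"ty":0,"tz":0,"ax":0,"ay":0,"az":0},{"tx":-0.005,"ty":0,"tz":0,"ax":0,"ay":0,"az":0},{"tx":-0.005,"ty":0,"tz":0,"ax":0,"ay":0,"az":0}]'; python3 -c "
from h import *;go([.68,-.02,.062],-172.06)"
```

```text
clock: 19.55
tcp_pos: [0.4713, -0.0485, 0.0631]
tool_rot: [-0.07, 0.998, -0.0, 0.0]
force: [-0.5, -0.3, -0.3]
gripper_width: -0.005
clock: 20.05
tcp_pos: [0.4907, -0.0458, 0.0629]
tool_rot: [-0.069, 0.998, -0.0, -0.0]
force: [-2.7, -1.1, 2.2]
gripper_width: 0.004
t 20.05 tcp [ 0.4907 -0.0458  0.0629] q [-0.0931 -0.0569 -0.2388  1.3891 -0.0001 -0.2321] yaw -172.0359691649966 tilt [-0.0002 -0.0001 -1.    ] F [-2.6797 -1.1422  2.205 ] w 0.003680520078630786
shift mm [-191.0931   -0.6398    0.8472]
az 0.024030835003401307
```

Contact at −2.7 N, as expected for a moving drawer. I keep pushing at a moderate speed.

```bash
python3 -m inch '[{"tx":-0.008,"ty":0,"tz":0,"ax":0,"ay":0,"az":0},{"tx":-0.011,"ty":0,"tz":0,"ax":0,"ay":0,"az":0},{"tx":-0.012,"ty":0,"tz":0,"ax":0,"ay":0,"az":0},{"tx":-0.012,"ty":0,"tz":0,"ax":0,"ay":0,"az":0},{"tx":-0.012,"ty":0,"tz":0,"ax":0,"ay":0,"az":0},{"tx":-0.012,"ty":0,"tz":0,"ax":0,"ay":0,"az":0}]'; python3 -m inch '[{"tx":-0.012,"ty":0,"tz":0,"ax":0,"ay":0,"az":0},{"tx":-0.012,"ty":0,"tz":0,"ax":0,"ay":0,"az":0},{"tx":-0.012,"ty":0,"tz":0,"ax":0,"ay":0,"az":0},{"tx":-0.012,"ty":0,"tz":0,"ax":0,"ay":0,"az":0},{"tx":-0.012,"ty":0,"tz":0,"ax":0,"ay":0,"az":0},{"tx":-0.012,"ty":0,"tz":0,"ax":0,"ay":0,"az":0},{"tx":-0.008,"ty":0,"tz":0,"ax":0,"ay":0,"az":0},{"tx":-0.004,"ty":0,"tz":0,"ax":0,"ay":0,"az":0}]'; python3 - <<'E'
from h import *
go([.676,-.02,.062],-172.06)
s=bot.snapshot('scene')[180:360,200:440];cv2.imwrite('pics/c9.png',cv2.resize(s,(800,600),interpolation=2))
E
```

```text
clock: 20.8
tcp_pos: [0.5577, -0.0365, 0.0627]
tool_rot: [-0.069, 0.998, -0.0, -0.0]
force: [-2.9, -1.5, 2.3]
gripper_width: 0.0
clock: 21.8
tcp_pos: [0.6405, -0.0247, 0.0626]
tool_rot: [-0.07, 0.998, 0.0, -0.0]
force: [-2.2, -0.7, -0.7]
gripper_width: -0.003
t 21.8 tcp [ 0.6405 -0.0247  0.0626] q [-0.0387  0.2962  0.1478  1.4226  0.0002 -0.178 ] yaw -172.01990420232602 tilt [-0.0001  0.0002 -1.    ] F [-2.2347 -0.6954 -0.6928] w -0.0031244392639189545
shift mm [-35.7925  -0.2401   0.6306]
az 0.040095797673984634
```

```bash
python3 -m inch '[{"tx":-0.006,"ty":0,"tz":0,"ax":0,"ay":0,"az":0},{"tx":-0.006,"ty":0,"tz":0,"ax":0,"ay":0,"az":0},{"tx":-0.005,"ty":0,"tz":0,"ax":0,"ay":0,"az":0},{"tx":-0.004,"ty":0,"tz":0,"ax":0,"ay":0,"az":0},{"tx":-0.003,"ty":0,"tz":0,"ax":0,"ay":0,"az":0}]'; python3 -m inch '[{"tx":-0.002,"ty":0,"tz":0,"ax":0,"ay":0,"az":0},{"tx":-0.002,"ty":0,"tz":0,"ax":0,"ay":0,"az":0}]'; python3 -m inch '[{"tx":-0.002,"ty":0,"tz":0,"ax":0,"ay":0,"az":0},{"tx":-0.002,"ty":0,"tz":0,"ax":0,"ay":0,"az":0}]';python3 -m inch '[{"tx":-0.002,"ty":0,"tz":0,"ax":0,"ay":0,"az":0},{"tx":-0.002,"ty":0,"tz":0,"ax":0,"ay":0,"az":0}]'
```

```text
clock: 22.48
tcp_pos: [0.664, -0.0214, 0.0627]
tool_rot: [-0.07, 0.998, 0.0, -0.0]
force: [-2.6, 0.1, -2.3]
gripper_width: -0.0
clock: 22.72
tcp_pos: [0.6678, -0.021, 0.0627]
tool_rot: [-0.07, 0.998, 0.0, -0.0]
force: [-2.0, 1.1, -1.2]
gripper_width: -0.001
clock: 22.98
tcp_pos: [0.6718, -0.0205, 0.0627]
tool_rot: [-0.069, 0.998, 0.0, -0.0]
force: [-1.7, 1.1, -1.7]
gripper_width: 0.001
clock: 23.22
tcp_pos: [0.6758, -0.0199, 0.0628]
tool_rot: [-0.069, 0.998, -0.0, -0.0]
force: [-0.4, 0.8, -2.0]
gripper_width: 0.001
```

```bash
python3 -m inch '[{"tx":-0.002,"ty":0,"tz":0,"ax":0,"ay":0,"az":0},{"tx":-0.002,"ty":0,"tz":0,"ax":0,"ay":0,"az":0}]';python3 -m inch '[{"tx":-0.001,"ty":0,"tz":0,"ax":0,"ay":0,"az":0},{"tx":-0.001,"ty":0,"tz":0,"ax":0,"ay":0,"az":0}]'; python3 - <<'E'
from h import *
s=bot.snapshot('scene')[180:360,180:420];t=bot.snapshot('top')[100:280,240:480];cv2.imwrite('pics/t9.png',t)
cv2.imwrite('pics/c10.png',np.hstack([cv2.resize(s,(400,300),interpolation=2),cv2.resize(t,(400,300),interpolation=2)]))
E
```

```text
clock: 23.48
tcp_pos: [0.6798, -0.0193, 0.0628]
tool_rot: [-0.069, 0.998, 0.0, -0.0]
force: [-1.4, 1.7, -1.6]
gripper_width: -0.003
clock: 23.72
tcp_pos: [0.6808, -0.0193, 0.0628]
tool_rot: [-0.069, 0.998, -0.0, -0.001]
force: [-9.9, -0.3, 1.6]
gripper_width: 0.001
```

View pics/c10.png

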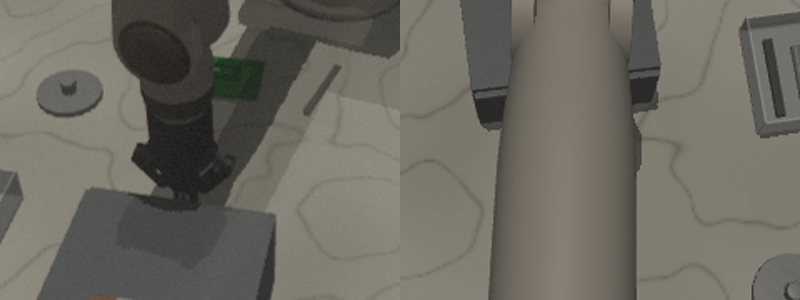

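At the stop: the force rose to 9.9 N with the TCP held, and the pictures show the panel against the unit. I back off, clear the view and check.

```bash
python3 -m inch '[{"tx":0,"ty":0,"tz":0,"ax":0,"ay":0,"az":0},{"tx":0,"ty":0,"tz":0,"ax":0,"ay":0,"az":0}]'; python3 -m inch '[{"tx":0.005,"ty":0,"tz":0,"ax":0,"ay":0,"az":0},{"tx":0.02,"ty":0,"tz":0,"ax":0,"ay":0,"az":0},{"tx":0.04,"ty":0,"tz":0,"ax":0,"ay":0,"az":0},{"tx":0.04,"ty":0,"tz":-0.02,"ax":0,"ay":0,"az":0},{"tx":0.03,"ty":0,"tz":-0.04,"ax":0,"ay":0,"az":0},{"tx":0,"ty":0,"tz":-0.04,"ax":0,"ay":0,"az":0},{"tx":0,"ty":0.05,"tz":-0.03,"ax":0,"ay":0,"az":0},{"tx":0,"ty":0.06,"tz":0,"ax":0,"ay":0,"az":0},{"tx":0,"ty":0.06,"tz":0,"ax":0,"ay":0,"az":0},{"tx":0,"ty":0.06,"tz":0,"ax":0,"ay":0,"az":0},{"tx":0,"ty":0.05,"tz":0,"ax":0,"ay":0,"az":0},{"tx":0,"ty":0,"tz":0,"ax":0,"ay":0,"az":0}]'; python3 - <<'E'
from h import *
go(None)
t=bot.snapshot('top');cv2.imwrite('pics/t11.png',t);s=bot.snapshot('scene')[150:450,160:460]
cv2.imwrite('pics/c11.png',np.hstack([cv2.resize(t[10:190,240:420],(400,400),interpolation=2),cv2.resize(s,(400,400))]))
E
```

```text
clock: 24.08
tcp_pos: [0.6808, -0.0192, 0.0628]
tool_rot: [-0.069, 0.998, -0.0, -0.001]
force: [-6.3, -0.6, 1.4]
gripper_width: -0.001
clock: 25.58
tcp_pos: [0.5086, 0.2425, 0.1929]
tool_rot: [-0.072, 0.997, 0.0, 0.001]
force: [-0.5, 0.5, -0.5]
gripper_width: -0.003
t 25.575 tcp [0.5086 0.2425 0.1929] q [0.4448 0.1147 0.1875 1.6422 0.0003 0.3015] yaw -171.7933074167154 tilt [ 0.0011  0.0008 -1.    ] F [-0.5003  0.5416 -0.5039] w -0.002803535953662056
```

The viewer's limit is reached, so I check numerically with brightness profiles across the panel edge in the top view.

```bash
python3 - <<'E'
from h import *
c=cam('top');t=cv2.cvtColor(cv2.imread('pics/t11.png'),cv2.COLOR_BGR2GRAY)
F=np.array([.697,-.0225]);u=np.array([.990,.138]);v=np.array([-.138,.990])
for k in(-.06,.07):
    for s in range(0,-36,-3):
        p=F+u*s/1e3+v*k;q=proj(c,[[*p,.12]])[0];print(s,t[int(round(q[1])),int(round(q[0]))],end=' | ')
    print()
print('last force/tcp',bot.observe()['clock'])
E
```

```text
0 88 | -3 94 | -6 72 | -9 44 | -12 42 | -15 43 | -18 42 | -21 43 | -24 42 | -27 43 | -30 44 | -33 44 | 
0 86 | -3 95 | -6 71 | -9 45 | -12 43 | -15 43 | -18 43 | -21 42 | -24 42 | -27 43 | -30 43 | -33 43 | 
last force/tcp 25.675
```

The panel's top edge ends about 7–9 mm in front of the unit, the same on both sides. That matches the 10 mm panel at the stop within calibration, so I hand in.

```bash
python3 -c "
from cell import bot
print(bot.close_job())"
```

```text
the job is handed in; nothing more can be done
None
```

The rectangular steel lid is on the tin and released, and the drawer is pushed shut with the covered tin inside. I handed the job in at about 25.7 s of the 54 s allowed; no verdict is reported.

- **Lid:** I lowered it in 1.5–2 mm steps. Contact came at 53.5 mm TCP height, against 53.6 mm predicted for fully seated. After release it looked flat and square in the scene and wrist pictures.
- **Drawer:** I pushed it at about 0.1 m/s, slowing to 8–16 mm/s at the end. At the stop the force rose to about 10 N and the tool stopped moving. In the top view the panel edge lies 7–9 mm in front of the unit on both sides, against 10 mm nominal, which is within the camera calibration.
- **Failed or disagreeing:**
  - The first grasp closed on nothing, because the fingertips appear to sit 20 mm or more behind the stated tool point. The lid was not moved, and the second grasp, 26 mm lower, held.
  - The top camera read positions 4–6 mm off from the wrist camera, so I used the wrist values.
  - The last picture could not be viewed because the viewing limit was reached, so the final drawer check was numbers only. The lid inside the shut drawer could not be seen.
- **Other items:** I never touched the round lid or the dish.

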